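# Hook the loose ledge onto the slotted upright and lock it

## Robot

A 6-joint arm with a two-finger parallel gripper is mounted at the origin on the work surface. World frame = base frame: x ahead of the robot, y to its left, z up, the work surface at z = 0. Lengths are in m, angles in rad, forces in N, time in s.
With the tool pointing down it reaches from about 0.35 to 0.775 m from the base axis. Payload 7.3 kg.
Tool frame: the origin (TCP) lies between the finger pads; the fingertips stand 17 mm ahead of it and the grasp point (between the pads) lies 2 mm behind it; z points along the fingers, y is the line along which they close (so a half turn about z gives the same grasp; the last joint's range is limited). The gripper opens to 92 mm and grips with 3 to 60 N. Pads are 19 mm wide; open, the fingers measure 130 mm over their backs; the gripper's body (75 mm by 190 mm) begins 47 mm behind the grasp point.
Start: joints at [1.191, 0.342, 1.524, -0, 1.275, -0.146], TCP at [0.122, 0.511, 0.217] pointing down, gripper open.
Joint ranges: [-2.53, 2.53], [-0.77, 2.02], [0.04, 2.7], [-1, 4.14], [0.28, 2.66], [-3.11, 3.11]. Speed limits (rad/s): [2.57, 2.57, 3.14, 3.14, 3.14, 3.14].

## Interface

Orientations are given as [roll, pitch, yaw] about the fixed x, y, z axes, in that order (R = Rz(yaw) Ry(pitch) Rx(roll)).
In Python, from cell import robot, optics gives the robot as it stands.
- The arm moves only by the tool play_rows, never from a script. Its argument "rows" is a list of rows, each a list of 7 numbers: the shift along the tool's x, y, z in cm, then the turn, a rotation vector about the tool's x, y, z in rad, then the opening, from 0 (shut) to 1 (fully open). In form: [[tx, ty, tz, wx, wy, wz, grip], ...]. A call has 1 to 20 rows; each row is the pose to reach, as a shift and turn from the pose commanded when the call began, along the tool's axes at that moment; what a row does not reach only later rows make up. A row lasts 1/10 s, in which the tool goes at most 50 mm and 8.59 degrees, less where a joint would pass 70% of its speed; a pose out of reach is approached as far as the arm can. A call with a gripper value outside its range is refused whole. The fingers move at their own pace and stop on an object; "squeeze" is the grip in N (left out, the last holds). Time passes only in rows, so rows that repeat a pose let the fingers close. It gives the time, the measured TCP pose, the force, the opening and the grip force at its end, in the units of the state.
- robot.observe(): the state, without advancing time (a new reading comes with each control period).
- optics.read_camera(name): name is "side" or "top" or "wrist"; returns (picture, depth): 480x640x3 uint8, red, green, blue; 480x640 float32, m along the optical axis (not along the pixel's ray), 0 where there is no reading.
- optics.camera_model(name): a dict with "fx", "fy", "cx", "cy" (pixels), "origin" and "rotation" of the camera in the world; the wrist camera has in their place "tool_from_camera" (4x4, takes a point from camera to tool coordinates, whose origin is the TCP and whose axes are the flange's). Camera axes: x right, y up, looking along -z (the intrinsics and any distortion apply to the point x, -y, -z); pixel columns grow to the right and rows downward; lengths in m; the calibration is good to about 2 mm. A picture is of the moment at which its call begins: read the wrist's pose just before it. camera_model takes no time and is no camera call.
- robot.hand_in(): hands the job in; it is judged then, once.
The state is a dict: "time": time; "qpos": joint angles; "qvel": joint speeds; "joint_efforts": joint torques, N m; "tool_pos": TCP position; "tool_rot": TCP orientation; "contact_force": force on the tool from outside, world axes, zero at the start; "torque": the same for the moment, N m; "opening": finger opening in m; "grip_force": force on a finger pad.
Only numpy, scipy, OpenCV 4.12 (cv2) and the standard library are available. Lean on these libraries where they do the work, as an engineer would, in place of code of your own. Each camera call takes 0.05 s, during which the arm holds its last target. There are 200 camera calls.

## Task

Hang the loose steel ledge on the bare slotted upright, at the same height as the ledge on the other upright: hook both its tabs into the slots, then push it down until it is fully home and the spring catch snaps into its window. Feel it in gently rather than forcing it (never push with more than about 40 N), leave the other things on the table where they are, and let go of it.

Things in the scene. Friction and masses are not known exactly. Their poses are not given: they have to be found in the camera images.
- ledge: loose steel ledge bracket, 0.36-0.54 kg, standing on its ledge plate (110 x 60 x 4 mm). Origin: underside, mid width, in the rear plane of its back plate. +z up, +x the way the tabs point; the plate runs to x -110. Back plate 30 wide, 4 thick, to z 105. An upright rib, y -5 to 5: z 4 to 105 from x -4 to -62, then sloping to z 35 at x -104
- rib_grip (a point): a good place to grip the rib from above (10 mm thick), ledge frame x -35, y 0, z 93 mm; the rib's top edge is 12 mm above it and can be pressed on. Axes as the ledge
- lower_tab (a point): rear end of the lower hook tab, level with its neck's underside: ledge frame x 9.5, y 0, z 46 mm. Tab 6 mm wide (y): a neck 6 mm tall from x 0 to 5.5, then a lip (x 5.5 to 9.5) that also hangs 16 mm below the neck, so 22 mm tall in all. A same upper tab is 50 mm higher. Axes as the ledge
- window (a point): centre of the 18 x 8.5 mm window for the catch in the back plate, ledge frame x 0, z 27 mm. Below it a tongue is bent forward as a ramp, 28 degrees off vertical, to push the catch in on the way down. Axes as the ledge
- bare_upright: bare black steel post with bright sides, 72 wide, 210 mm tall, open behind, fixed, foot 100 x 100 mm. Origin: table level, mid width, in its face plate's front; +z up, +x into the post (as the ledge's x when hung). On its front sits a 64 mm wide, 4 mm thick slotted face plate whose middle stands up to 12 mm left or right (y) of the post's middle: not measured, find it by feel or sight
- home (a point): mid width of the bare post, in the face plate's front plane, 79 mm up. When fully home the ledge's origin has this height and depth, its y is the plate's middle (play 1.5 mm). Slots in one column mid plate, 9 wide, 28 tall, rounded sides, undersides at z 25, 75, 125, 175 mm; the tabs go in the top two, entering 16 to 22 mm above home (best 19). Axes as the post
- catch (a joint): steel spring catch of the bare post, mid plate, 12 wide, 4 tall (z 103 to 107 mm), 4 mm proud of the plate. Value: depth pushed in (m), 0 free to 0.006; spring 6 N, 10 N at 4 mm. Over the last 13 mm down the tongue pushes it in, taking about 8 to 15 N of downward push; with the ledge home it snaps out into the window
- fitted_upright: the other post, alike but its plate in the middle and without a catch, with such a ledge fixed on it at the right height (ledge underside 79 mm over the table). Origin and axes as for the bare upright; it may stand left or right of it
- tray: shallow polished aluminium tray, 240 x 170 x 22 mm; a bystander, leave it alone
- jar: chunky glass jar with a steel twist cap, 76 mm across, 100 mm tall; a bystander, leave it alone
- spice_can: small steel can with a paper label, 60 mm across, 85 mm tall; a bystander, leave it alone
- brush: grill brush with a rubber handle, lying; a bystander, leave it alone
- tongs: stainless steel tongs, 240 mm long, lying; a bystander, leave it alone
- lighter: small black plastic lighter with a grey sliding lever, 90 x 24 x 15 mm, lying; a bystander, leave it alone

How it is judged:
On the way, in this order (a step that is already met when the one before it is completed fails the run):
1. both tabs are through the top two slots of the bare upright, back plate against the face, not yet pushed down (x of ledge in the frame of bare_upright between -0.0025 and 0.003 m and y of ledge in the frame of bare_upright between -0.015 and 0.015 m and z of ledge in the frame of bare_upright between 0.092 and 0.104 m), for 0.05 s.
2. the ledge is pushed down and the catch has snapped out (x of ledge in the frame of bare_upright between -0.004 and 0.003 m and y of ledge in the frame of bare_upright between -0.015 and 0.015 m and z of ledge in the frame of bare_upright between 0.076 and 0.082 m and value of joint catch below 0.0015 m and angle between ledge's own z axis and vertical below 0.07 rad and angle between the x axis of ledge and the x axis of bare_upright, either way round below 0.14 rad), for 0.1 s.
At the end, for the whole second after the job is handed in: the ledge hangs at rest, tabs in the top two slots of the bare post: its underside 76 to 82 mm up, origin -4 to +3 mm from the face plane and within 15 mm of mid post (where the face plate stands), tilted under 0.07 rad, turned under 0.14 rad, catch out (pushed in under 1.5 mm) (all of step 2 and linear speed of ledge below 0.01 m/s); the robot touches nothing.
It fails at once if the ledge is pressed on the bare upright with more than 90 N (contact force between ledge and bare_upright above 90 N).
It fails at once if a bystander is moved more than 30 mm (distance of any of tray, jar, spice_can, brush, tongs, lighter from where it was at the start of the episode above 0.03 m).
It also fails if it takes over 72 s, if anything falls off the work surface, if the arm or the gripper's body presses on something with over 40 N, if the wrist force passes 120 N, or if a joint passes its speed limit or range.

## Working session

There is one attempt and no reset: what is moved stays moved. The work goes in short steps, Python scripts to look and compute and a tool call to move; the robot and the scene stay as the last step left them, time stands still between calls to the robot, and variables do not carry over. Pictures are saved under pics/ and viewed, at most 10 in all, crops included, and the job is handed in when it is done.

Besides the shell and the picture viewer there is one more tool, called after "Request:" in YAML: its name, and indented under it one key for each argument. play_rows: Moves the arm, as the interface text tells. Its arguments: {"type":"object","properties":{"rows":{"type":"array"},"squeeze":{"type":"number"}},"required":["rows"]}

```bash
mkdir -p pics; ls; cat > h.py <<'E'
import numpy as np,cv2
from cell import robot,optics
def grab(n,save=None):
    s=robot.observe(); p,d=optics.read_camera(n); m=optics.camera_model(n)
    if save: cv2.imwrite('pics/'+save,p[:,:,::-1])
    return s,p,d,m
E
python3 - <<'E'
from h import *
for n in('top','side'):
    s,p,d,m=grab(n,n+'0.png'); np.savez(n+'0.npz',p=p,d=d); print(m)
print(s)
print(optics.camera_model('wrist'))
E
```

```text
pics
{'fx': 491.6633953935097, 'fy': 491.6633953935097, 'cx': 318.2922811265781, 'cy': 232.66297196816674, 'origin': array([ 0.42952668, -0.01085163,  1.19596512]), 'rotation': array([ 0.12631792, -0.00353875, -1.57669627])}
{'fx': 557.9707500289037, 'fy': 557.9707500289037, 'cx': 317.907549998565, 'cy': 244.20068502284153, 'origin': array([ 0.21489357, -1.07512201,  0.82821232]), 'rotation': array([ 0.97728937,  0.01489997, -0.3458942 ])}
{'time': 0.05, 'qpos': array([ 1.19099656e+00,  3.42657563e-01,  1.52502826e+00,  1.01554478e-05,
        1.27540719e+00, -1.45951175e-01]), 'qvel': array([ 7.02537159e-04, -1.46683298e-03, -2.63305711e-03,  3.20158626e-04,
        6.13111550e-04, -6.50174534e-05]), 'joint_efforts': array([ 7.60992607e-04, -4.32422447e+01, -2.44998068e+01,  7.19175674e-02,
        5.22979419e-02, -4.87050204e-05]), 'tool_pos': array([0.12144378, 0.51031867, 0.21617487]), 'tool_rot': array([-3.14010966e+00, -2.27810502e-04,  2.90774092e+00]), 'contact_force': array([-0.58752149,  0.24516888, -0.1831238 ]), 'torque': array([-0.00431327,  0.02160198,  0.01232728]), 'grip_force': 0.0, 'opening': 0.09186264687983722}
{'fx': 335.4404133307296, 'fy': 335.4404133307296, 'cx': 318.09853432017354, 'cy': 247.36140531169968, 'tool_from_camera': array([[-3.22208566e-04,  9.52512272e-01,  3.04500031e-01,
         8.21348774e-02],
       [ 9.99999511e-01,  5.91519432e-04, -7.92187474e-04,
         1.39214009e-03],
       [-9.34685975e-04,  3.04499627e-01, -9.52511997e-01,
        -1.68317342e-01],
       [ 0.00000000e+00,  0.00000000e+00,  0.00000000e+00,
         1.00000000e+00]])}
```

View pics/top0.png

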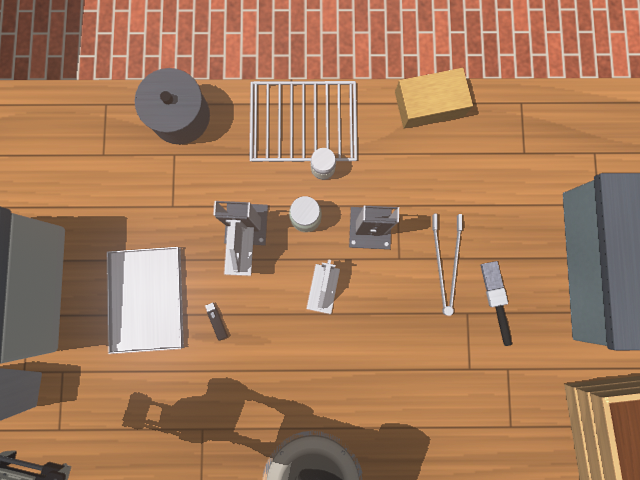

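View pics/side0.png

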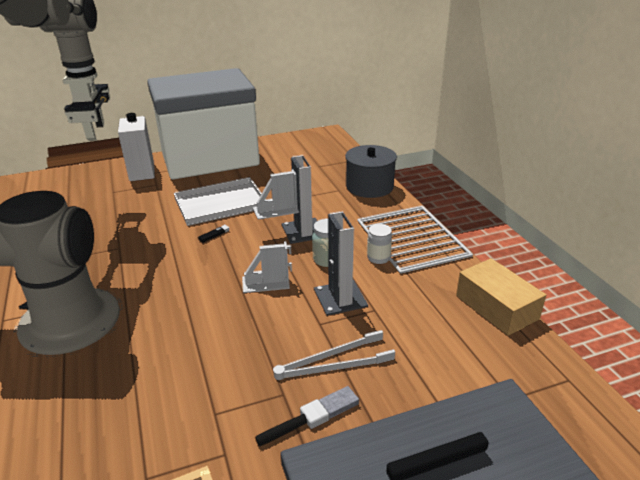

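The top view shows the bare upright at about (375,225), the fitted one at (240,225), and the loose ledge at (323,288) with its tabs pointing up and to the right. The jar is at (305,213), between the posts. The side view agrees. Next I'll measure from depth.

```bash
cat >> h.py <<'E'
from scipy.spatial.transform import Rotation as R
def T_of(s,m):
    T=np.eye(4)
    if 'origin' in m: T[:3,:3]=R.from_euler('xyz',m['rotation']).as_matrix();T[:3,3]=m['origin'];return T
    T[:3,:3]=R.from_euler('xyz',s['tool_rot']).as_matrix();T[:3,3]=s['tool_pos'];return T@m['tool_from_camera']
def cloud(d,m,T):
    v,u=np.mgrid[:480,:640]
    c=np.stack([(u-m['cx'])/m['fx']*d,-(v-m['cy'])/m['fy']*d,-d],-1)
    return c@T[:3,:3].T+T[:3,3]
E
python3 - <<'E'
from h import *
for n,boxes in (('top',dict(ledge=(295,250,355,320),bare=(345,190,415,260))),('side',dict(ledge=(235,235,300,300),bare=(310,205,375,320)))):
    z=np.load(n+'0.npz');m=optics.camera_model(n);P=cloud(z['d'],m,T_of(None,m))
    for k,(a,b,c,e) in boxes.items():
        Q=P[b:e,a:c].reshape(-1,3);ok=z['d'][b:e,a:c].ravel()>0;Q=Q[ok]
        print(n,k,'table z',np.median(Q[Q[:,2]<.02][:,2]) )
        for lo,hi in ((.0,.008),(.09,.115),(.15,.2),(.2,.225)):
            S=Q[(Q[:,2]>lo)&(Q[:,2]<hi)]
            if len(S)>8:
                r=cv2.minAreaRect((S[:,:2]*1000).astype(np.float32)); print(lo,hi,len(S),np.round(S.mean(0),4),np.round(r[0],1),np.round(r[1],1),round(r[2],1),np.round(cv2.boxPoints(r)).tolist(), 'zmed',np.median(S[:,2]).round(4))
E
```

```text
top ledge table z 0.0006472193525415282
0.0 0.008 2293 [ 0.4523 -0.029   0.0027] [455.6 -30.4] [143.9 166.1] 89.6 [[372.0, -102.0], [538.0, -103.0], [539.0, 41.0], [373.0, 42.0]] zmed 0.0024
0.09 0.115 166 [ 0.4735 -0.0323  0.1042] [470.2 -36.5] [29.  73.5] 87.6 [[433.0, -49.0], [506.0, -53.0], [508.0, -24.0], [434.0, -20.0]] zmed 0.1046
top bare table z 0.0008822188689996402
0.0 0.008 2288 [ 0.5966 -0.1633  0.003 ] [ 601.4 -167.1] [171.3 172.3] 89.4 [[514.0, -252.0], [687.0, -254.0], [689.0, -82.0], [516.0, -81.0]] zmed 0.0025
0.09 0.115 71 [ 0.5808 -0.1372  0.1043] [ 589.8 -142.4] [71.9 37.7] 87.0 [[569.0, -177.0], [607.0, -179.0], [611.0, -108.0], [573.0, -106.0]] zmed 0.1045
0.15 0.2 181 [ 0.5831 -0.1406  0.1746] [ 591.4 -142.3] [71.8 34.8] 86.3 [[572.0, -177.0], [606.0, -179.0], [611.0, -108.0], [576.0, -105.0]] zmed 0.1758
0.2 0.225 308 [ 0.5882 -0.1418  0.2089] [ 591.9 -142.2] [71.1 34.2] 86.7 [[573.0, -177.0], [607.0, -179.0], [611.0, -108.0], [577.0, -106.0]] zmed 0.2093
side ledge table z 0.00022385814274639149
0.0 0.008 1460 [0.461  0.0201 0.0022] [462.9  45.4] [281.4 173.
[... 186 characters left out ...]
.0], [511.0, -30.0], [442.0, -4.0]] zmed 0.0998
side bare table z 0.00047766772871477015
0.0 0.008 2309 [ 0.639  -0.0513  0.0028] [666.8  16.1] [507.  182.3] 68.7 [[490.0, -187.0], [660.0, -253.0], [844.0, 219.0], [674.0, 285.0]] zmed 0.002
0.09 0.115 422 [ 0.5937 -0.0754  0.1008] [601.  -27.2] [312.9  42.5] 83.8 [[563.0, -180.0], [605.0, -185.0], [639.0, 126.0], [597.0, 131.0]] zmed 0.0994
0.15 0.2 546 [ 0.5848 -0.1585  0.1766] [ 589.7 -144.8] [78.9 36.2] 87.2 [[570.0, -183.0], [606.0, -185.0], [610.0, -106.0], [574.0, -104.0]] zmed 0.1769
0.2 0.225 298 [ 0.5877 -0.1467  0.2071] [ 589.7 -143.3] [77.5 36.2] 87.5 [[570.0, -181.0], [606.0, -183.0], [609.0, -105.0], [573.0, -104.0]] zmed 0.2082
```

```bash
python3 - <<'E'
from h import *
z=np.load('top0.npz');m=optics.camera_model('top');P=cloud(z['d'],m,T_of(None,m))[250:320,295:355].reshape(-1,3)
S=P[(P[:,2]>.1)]; 
for s in S[np.argsort(S[:,0])][::4]: print(np.round(s*1000).astype(int).tolist(),end=' ')
L=P[(P[:,2]>.0025)&(P[:,2]<.012)]
L=P[P[:,2]>.008];print()
# rib part: away from back plate
rib=P[(P[:,2]>.03)&(P[:,2]<.11)&(P[:,0]<.485)]
vx,vy,x0,y0=cv2.fitLine((rib[:,:2]).astype(np.float32),cv2.DIST_HUBER,0,1e-4,1e-4).ravel();print(np.degrees(np.arctan2(vy,vx)),x0,y0,len(rib))
s=robot.observe();print(s['tool_pos'],s['tool_rot'])
# pixel mask of plate: brightness
p=z['p'][250:320,295:355];hsv=cv2.cvtColor(p,cv2.COLOR_RGB2HSV)
mk=(hsv[...,1]<50)&(hsv[...,2]>100)
c=max(cv2.findContours(mk.astype(np.uint8),0,2)[0],key=cv2.contourArea);print(cv2.minAreaRect(c))
E
```

```text
[430, -11, 1196] [430, -11, 1196] [430, -11, 1196] [430, -11, 1196] [441, -30, 106] [443, -25, 107] [445, -25, 110] [447, -27, 106] [449, -32, 109] [449, -25, 103] [452, -32, 103] [454, -25, 106] [456, -25, 105] [458, -27, 105] [460, -34, 105] [462, -30, 106] [463, -25, 104] [465, -28, 100] [467, -30, 100] [469, -30, 102] [471, -28, 106] [473, -30, 108] [476, -34, 105] [478, -32, 105] [480, -39, 107] [480, -37, 101] [482, -32, 103] [484, -37, 106] [487, -32, 106] [489, -34, 103] [491, -39, 106] [493, -50, 106] [493, -48, 104] [495, -52, 108] [496, -50, 103] [496, -35, 101] [498, -32, 107] [498, -30, 105] [500, -32, 105] [500, -23, 104] [502, -41, 103] [505, -37, 101] [507, -39, 103] 
-11.78928 0.44298533 -0.025927605 181
[0.12146651 0.51037814 0.21621988] [-3.14024544e+00 -2.39318863e-04  2.90777135e+00]
((28.615385055541992, 35.42307662963867), (24.90675163269043, 52.363006591796875), 11.309932708740234)
```

```bash
cat >> h.py <<'E'
def delta(pos,rotm):
    s=robot.observe();A=R.from_euler('xyz',s['tool_rot'])
    print('d cm',np.round(A.inv().apply(np.array(pos)-s['tool_pos'])*100,2),'rv',np.round((A.inv()*rotm).as_rotvec(),4))
def tool(yaw,tilt=0): return R.from_euler('xyz',[np.pi,0,yaw])*R.from_rotvec([0,tilt,0])
E
python3 - <<'E'
from h import *
delta([.42,-.09,.23],tool(3.05,-.5))
E
```

```text
d cm [-42.95 -51.49  -1.32] rv [-0.0369 -0.4995 -0.1389]
```

Request:
play_rows:
  rows:
    - [-43,-51.5,-1.3,0,0,0,1]
    - [-43,-51.5,-1.3,0,0,0,1]
    - [-43,-51.5,-1.3,0,0,0,1]
    - [-43,-51.5,-1.3,0,0,0,1]
    - [-43,-51.5,-1.3,0,0,0,1]
    - [-43,-51.5,-1.3,0,0,0,1]
    - [-43,-51.5,-1.3,0,0,0,1]
    - [-43,-51.5,-1.3,0,0,0,1]
    - [-43,-51.5,-1.3,0,0,0,1]
    - [-43,-51.5,-1.3,0,0,0,1]
    - [-43,-51.5,-1.3,0,0,0,1]
    - [-43,-51.5,-1.3,0,0,0,1]
    - [-43,-51.5,-1.3,-0.037,-0.5,-0.139,1]
    - [-43,-51.5,-1.3,-0.037,-0.5,-0.139,1]
    - [-43,-51.5,-1.3,-0.037,-0.5,-0.139,1]
    - [-43,-51.5,-1.3,-0.037,-0.5,-0.139,1]
    - [-43,-51.5,-1.3,-0.037,-0.5,-0.139,1]
    - [-43,-51.5,-1.3,-0.037,-0.5,-0.139,1]
    - [-43,-51.5,-1.3,-0.037,-0.5,-0.139,1]
    - [-43,-51.5,-1.3,-0.037,-0.5,-0.139,1]

```text
time: 2.1
tool_pos: [0.4214, -0.0898, 0.2301]
tool_rot: [3.14, 0.501, 3.05]
contact_force: [-0.0, 0.0, -1.1]
opening: 0.0919
grip_force: 0.0
```

```bash
python3 - <<'E'
from h import *
s,p,d,m=grab('wrist','w1.png');np.savez('w1.npz',p=p,d=d,T=T_of(s,m));print(s['tool_pos'],s['tool_rot'],s['time'])
E
```

```text
[ 0.42139986 -0.08981768  0.23012612] [3.14005846 0.50063157 3.05035712] 2.1
```

View pics/w1.png

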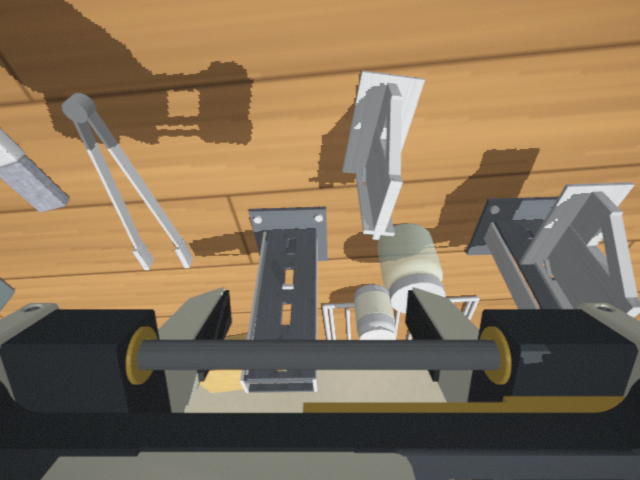

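The bare post's face has slots at about (290,275) and (287,313), with the top slot hidden behind the gripper bar. The bright left side shows that the plate stands toward +y. The loose ledge is at (360-425, 75-235).

```bash
python3 - <<'E'
from h import *
z=np.load('w1.npz');m=optics.camera_model('wrist');P=cloud(z['d'],m,z['T']);p=z['p']
f=P[240:335,250:325].reshape(-1,3)
# face plane: points with x .56-.585, z .03-.2
S=f[(f[:,2]>.05)&(f[:,2]<.17)&(f[:,0]>.56)&(f[:,0]<.585)]
print(len(S),S.min(0),S.max(0))
vx,vy,x0,y0=cv2.fitLine(S[:,:2].astype(np.float32),cv2.DIST_HUBER,0,1e-4,1e-4).ravel()
yaw=np.arctan2(-vx/vy,1) ; print('post yaw',yaw,np.degrees(yaw),x0,y0)
n=np.array([np.cos(yaw),np.sin(yaw),0]);c0=np.array([x0,y0,0])@n
v,u=np.mgrid[:480,:640];T=z['T']
ray=np.stack([(u-m['cx'])/m['fx'],-(v-m['cy'])/m['fy'],-np.ones(u.shape)],-1)@T[:3,:3].T
t=(c0-T[:3,3]@n)/(ray@n);F=T[:3,3]+t[...,None]*ray
l=F@np.array([-np.sin(yaw),np.cos(yaw),0])
for r in range(235,336,6):
    print(r,'z',round(F[r,290,2]*1000),' '.join(f'{int(p[r,k].mean())}' for k in range(248,326,2)))
print('lat',np.round(l[300,248:326:2]*1000).astype(int)); print(np.round(l[275,248:326:2]*1000).astype(int))
cv2.imwrite('pics/w1c.png',cv2.resize(p[195:400,235:440,::-1],None,fx=2.9,fy=2.9,interpolation=cv2.INTER_CUBIC))
# ledge rib top
L=P[60:240,330:430].reshape(-1,3)
S=L[(L[:,2]>.098)&(L[:,2]<.11)]
print(len(S),np.round(S.min(0),4),np.round(S.max(0),4))
np.set_printoptions(linewidth=200)
S=S[np.argsort(S[:,0])];print((S[::max(1,len(S)//50)]*1000).round().astype(int).tolist())
E
```

```text
4719 [ 0.57071908 -0.17688741  0.0500103 ] [ 0.58492727 -0.10484224  0.16636103]
post yaw -0.060840204 -3.4858868 0.57627106 -0.13525909
235 z 20 83 83 85 78 70 72 70 87 141 90 77 78 78 80 80 79 81 80 74 75 79 79 77 77 75 80 77 80 82 79 79 80 79 80 109 131 130 131 132
241 z 31 87 86 88 88 77 68 73 124 133 89 81 79 77 80 79 79 77 77 76 83 86 69 72 66 74 79 76 81 79 77 78 78 77 78 131 133 130 131 131
247 z 42 79 85 85 83 85 71 82 145 111 95 79 78 79 78 80 79 76 78 77 80 68 70 68 68 75 78 77 80 80 78 79 76 77 79 139 132 131 130 129
253 z 52 63 93 146 150 150 131 120 136 109 80 75 80 77 74 78 77 75 73 75 77 97 98 97 86 74 79 77 78 78 75 77 76 76 77 138 137 134 133 132
259 z 62 143 111 141 156 154 146 147 117 99 78 77 78 77 76 71 77 77 79 78 77 75 78 75 72 76 74 74 79 74 79 79 75 74 74 139 135 132 131 132
265 z 72 146 148 151 155 159 157 137 109 84 73 77 74 70 69 72 70 74 76 76 75 71 72 72 77 76 78 75 79 76 78 78 76 73 79 141 165 163 165 162
271 z 81 160 159 160 157 159 149 116 100 74 74 78 76 74 72 67 70 70 71 87 146 162 161 152 82 75 73 76 77 77 76 76 78 78 77 142 161 160 160 159
277 z 
[... 2002 characters left out ...]
 106], [448, -27, 106], [449, -31, 105], [451, -28, 105], [452, -29, 106], [453, -32, 98], [455, -32, 106], [456, -23, 106], [458, -33, 100], [459, -33, 102], [461, -24, 105], [462, -26, 106], [464, -34, 104], [466, -34, 105], [467, -32, 106], [469, -30, 106], [470, -26, 106], [472, -34, 106], [474, -27, 106], [476, -37, 100], [477, -34, 106], [479, -37, 100], [481, -35, 105], [483, -39, 103], [484, -39, 105], [486, -39, 99], [488, -36, 106], [490, -33, 105], [492, -34, 106], [493, -38, 105], [494, -51, 99], [495, -48, 102], [495, -42, 105], [495, -41, 103], [496, -51, 107], [497, -28, 102], [498, -32, 105], [499, -24, 103], [499, -23, 105], [500, -29, 105], [502, -28, 106], [506, -37, 102]]
```

View pics/w1c.png

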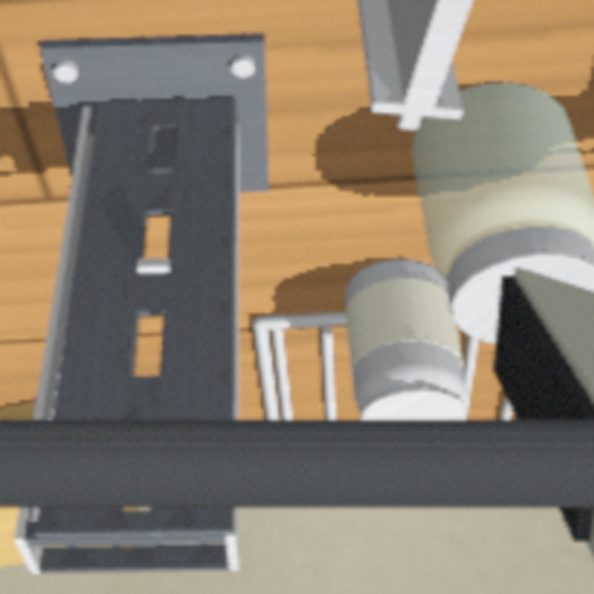

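The crop shows slot columns centred near px 289 (row 277) and 285 (row 313), with the catch at row 289. The slot column is at lateral −102 mm in the post frame. I'll refine the ledge and face fits.

```bash
python3 - <<'E'
from h import *
z=np.load('w1.npz');m=optics.camera_model('wrist');P=cloud(z['d'],m,z['T']);p=z['p']
f=P[240:335,250:325].reshape(-1,3);yaw=-.06
for i in range(4):
    lat=f[:,:2]@[-np.sin(yaw),np.cos(yaw)];dep=f[:,:2]@[np.cos(yaw),np.sin(yaw)]
    k=(lat>-.128)&(lat<-.075)&(f[:,2]>.12)&(f[:,2]<.165)&(abs(dep-.583)<.006)
    vx,vy,x0,y0=cv2.fitLine(f[k][:,:2].astype(np.float32),cv2.DIST_HUBER,0,1e-4,1e-4).ravel();yaw=np.arctan(-vx/vy)
print('post yaw',yaw,'depth',np.median(dep[k]),k.sum())
L=P[60:240,330:430].reshape(-1,3);L=L[(L[:,2]>.102)&(L[:,2]<.11)]
w=-.22
for i in range(5):
    a=L[:,:2]@[np.cos(w),np.sin(w)];b=L[:,:2]@[-np.sin(w),np.cos(w)]
    mx=np.percentile(a,99) 
    k=(a<np.percentile(a,1)+.05)
    vx,vy,x0,y0=cv2.fitLine(L[k][:,:2].astype(np.float32),cv2.DIST_HUBER,0,1e-4,1e-4).ravel();w=np.arctan(vy/vx)
print('ledge yaw',w,'rib lat',np.median(b[k]),np.percentile(b[k],[3,97]),'a pct',np.percentile(a,[0,1,99,100]))
kk=(abs(b-np.median(b[k]))>.009);print('back plate a',np.percentile(a[kk],[5,50,95]),kk.sum(), 'lat',np.percentile(b[kk],[2,98]))
# contour-based: bright rib top via ray on plane z=.105
E
```

```text
post yaw -0.052394465 depth 0.5824025050915458 1610
ledge yaw -0.20980042 rib lat 0.06742597247591467 [0.06292597 0.07267853] a pct [0.4342973  0.43473948 0.50454709 0.5068032 ]
back plate a [0.49239597 0.49366246 0.49664282] 73 lat [0.05307198 0.08273666]
```

```bash
python3 - <<'E'
from h import *
delta([.4655,-.0299,.16],tool(2.932))
E
```

```text
d cm [-0.03  6.35  8.  ] rv [0.0313 0.4999 0.1163]
```

Request:
play_rows:
  rows:
    - [0,6.3,8,0.031,0.5,0.116,1]
    - [0,6.3,8,0.031,0.5,0.116,1]
    - [0,6.3,8,0.031,0.5,0.116,1]
    - [0,6.3,8,0.031,0.5,0.116,1]
    - [0,6.3,8,0.031,0.5,0.116,1]
    - [0,6.3,8,0.031,0.5,0.116,1]
    - [0,6.3,8,0.031,0.5,0.116,1]

```text
time: 2.85
tool_pos: [0.4638, -0.0305, 0.1597]
tool_rot: [3.141, 0.002, 2.932]
contact_force: [-0.4, -0.8, 0.3]
opening: 0.0921
grip_force: 0.0
```

```bash
python3 - <<'E'
from h import *
delta([.4655,-.0299,.091],tool(2.932))
s,p,d,m=grab('wrist');P=cloud(d,m,T_of(s,m)).reshape(-1,3)
# ledge fit again from near
k=(P[:,2]>.1)&(P[:,2]<.11)&(P[:,0]<.53)&(P[:,0]>.42)&(abs(P[:,1]+.035)<.035);L=P[k];w=-.21
for i in range(5):
    a=L[:,:2]@[np.cos(w),np.sin(w)];b=L[:,:2]@[-np.sin(w),np.cos(w)]
    q=(a<np.percentile(a,1)+.05)
    vx,vy,x0,y0=cv2.fitLine(L[q][:,:2].astype(np.float32),cv2.DIST_HUBER,0,1e-4,1e-4).ravel();w=np.arctan(vy/vx)
print(len(L),w,np.median(b[q]),np.percentile(b[q],[3,97]),np.percentile(a,[1,99.5]),np.median(L[:,2]))
E
```

```text
d cm [-0.14  0.09  6.87] rv [ 0.0005  0.0019 -0.0004]
1448 -0.2122898 0.06936478304474042 [0.06444696 0.07365931] [0.43477363 0.50592719] 0.10537750138857216
```

Request:
play_rows:
  rows:
    - [-0.15,0.1,3,0,0,0,1]
    - [-0.15,0.1,5,0,0,0,1]
    - [-0.15,0.1,6.9,0,0,0,1]
    - [-0.15,0.1,6.9,0,0,0,1]
    - [-0.15,0.1,6.9,0,0,0,0]
    - [-0.15,0.1,6.9,0,0,0,0]
    - [-0.15,0.1,6.9,0,0,0,0]
    - [-0.15,0.1,6.9,0,0,0,0]
    - [-0.15,0.1,6.9,0,0,0,0]
    - [-0.15,0.1,6.9,0,0,0,0]
    - [-0.15,0.1,6.9,0,0,0,0]
    - [-0.15,0.1,6.9,0,0,0,0]
  squeeze: 30

```text
time: 4.1
tool_pos: [0.4663, -0.0298, 0.0907]
tool_rot: [3.141, 0.0, 2.931]
contact_force: [0.2, -0.3, 0.3]
opening: 0.0323
grip_force: 0.0
```

Request:
play_rows:
  rows:
    - [0,0,0,0,0,0,0]
    - [0,0,0,0,0,0,0]
    - [0,0,0,0,0,0,0]
    - [0,0,0,0,0,0,0]
    - [0,0,0,0,0,0,0]
    - [0,0,0,0,0,0,0]
  squeeze: 30

```text
time: 4.7
tool_pos: [0.4663, -0.0299, 0.0907]
tool_rot: [3.141, 0.0, 2.931]
contact_force: [-0.5, -2.0, 1.0]
opening: 0.0093
grip_force: 30.0
```

```bash
python3 - <<'E'
from h import *
delta([.5116,-.1336,.1887],tool(3.086))
E
```

```text
d cm [-6.59 -9.19 -9.8 ] rv [ 1.000e-04  3.000e-04 -1.547e-01]
```

Request:
play_rows:
  rows:
    - [0,0,-2,0,0,0,0]
    - [0,0,-5,0,0,0,0]
    - [0,0,-8,0,0,0,0]
    - [0,0,-9.8,0,0,0,0]
    - [-1,-2,-9.8,0,0,-0.04,0]
    - [-2.5,-4,-9.8,0,0,-0.08,0]
    - [-4,-6,-9.8,0,0,-0.12,0]
    - [-5.5,-8,-9.8,0,0,-0.155,0]
    - [-6.6,-9.2,-9.8,0,0,-0.155,0]
    - [-6.6,-9.2,-9.8,0,0,-0.155,0]
    - [-6.6,-9.2,-9.8,0,0,-0.155,0]
    - [-6.6,-9.2,-9.8,0,0,-0.155,0]
  squeeze: 45

```text
time: 5.9
tool_pos: [0.5109, -0.1327, 0.1883]
tool_rot: [3.141, -0.001, 3.087]
contact_force: [0.3, 0.2, -4.1]
opening: 0.0089
grip_force: 45.0
```

```bash
python3 - <<'E'
from h import *
s,p,d,m=grab('wrist','w2.png');np.savez('w2.npz',p=p,d=d,T=T_of(s,m));print(s['tool_pos'],s['tool_rot'],s['contact_force'],s['torque'])
s,p,d,m=grab('side');np.savez('s2.npz',p=p,d=d);cv2.imwrite('pics/s2.png',cv2.resize(p[180:330,220:420,::-1],None,fx=4,fy=4,interpolation=cv2.INTER_CUBIC))
E
```

```text
[ 0.5109419  -0.13265238  0.18829803] [ 3.14051668e+00 -1.10152573e-03  3.08674152e+00] [ 0.32784438  0.21525746 -4.08416759] [ 0.02191461 -0.02816213 -0.03048566]
```

View pics/w2.png

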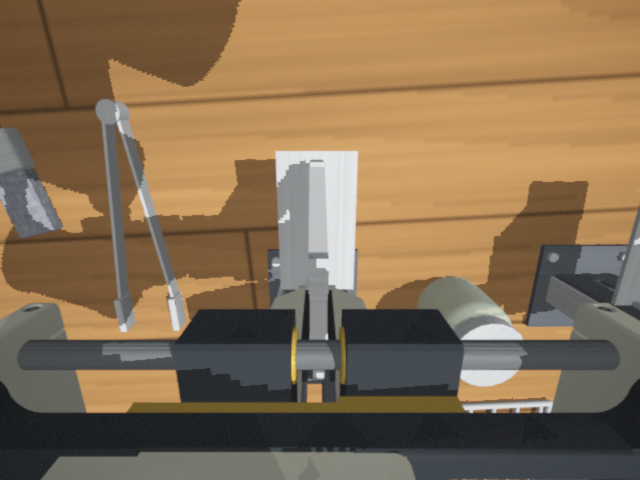

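View pics/s2.png

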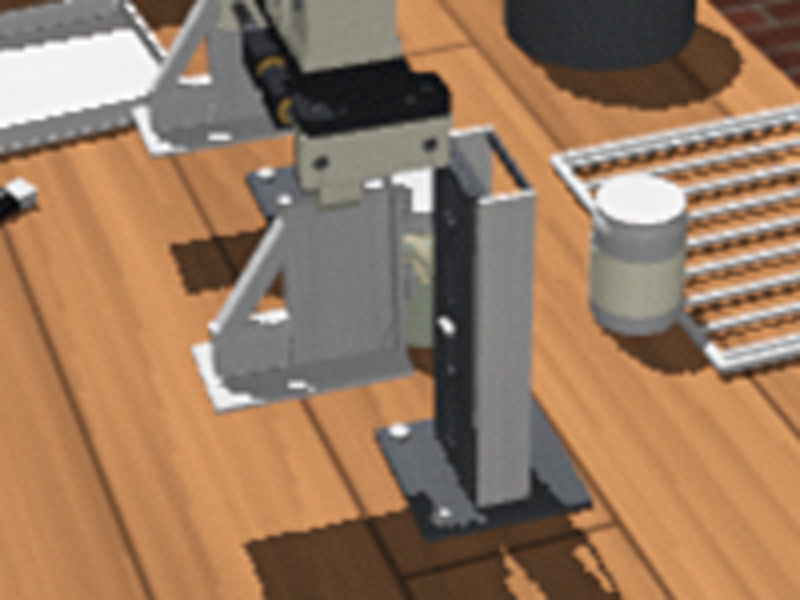

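The ledge hangs upright and centred in the fingers at col 318, about 30 mm in front of the dark slotted face. I'll start the approach.

Request:
play_rows:
  rows:
    - [-0.7,-0.1,0,0,0,0,0]
    - [-1.4,-0.1,0,0,0,0,0]
    - [-1.8,-0.1,0,0,0,0,0]
    - [-2.0,-0.1,0,0,0,0,0]
    - [-2.2,-0.1,0,0,0,0,0]
    - [-2.3,-0.1,0,0,0,0,0]
    - [-2.4,-0.1,0,0,0,0,0]
    - [-2.4,-0.1,0,0,0,0,0]

```text
time: 6.8
tool_pos: [0.5356, -0.136, 0.1887]
tool_rot: [3.141, 0.0, 3.086]
contact_force: [0.6, -0.6, -4.5]
opening: 0.0092
grip_force: 45.0
```

Request:
play_rows:
  rows:
    - [-0.1,0,0,0,0,0,0]
    - [-0.2,0,0,0,0,0,0]
    - [-0.3,0,0,0,0,0,0]
    - [-0.4,0,0,0,0,0,0]
    - [-0.4,0,0,0,0,0,0]

```text
time: 7.3
tool_pos: [0.5397, -0.1362, 0.1887]
tool_rot: [3.141, 0.0, 3.086]
contact_force: [-0.2, 0.0, -4.3]
opening: 0.0088
grip_force: 45.0
```

Request:
play_rows:
  rows:
    - [-0.1,0,0,0,0,0,0]
    - [-0.2,0,0,0,0,0,0]
    - [-0.25,0,0,0,0,0,0]
    - [-0.25,0,0,0,0,0,0]

```text
time: 7.7
tool_pos: [0.5411, -0.1362, 0.1886]
tool_rot: [3.141, -0.002, 3.086]
contact_force: [-5.0, -0.4, -1.6]
opening: 0.0093
grip_force: 45.0
```

Request:
play_rows:
  rows:
    - [-0.05,0,0,0,0,0,0]
    - [-0.05,0,0,0,0,0,0]
    - [-0.05,0,0.2,0,0,0,0]
    - [-0.05,0,0.4,0,0,0,0]
    - [-0.05,0,0.6,0,0,0,0]
    - [-0.05,0,0.6,0,0,0,0]

```text
time: 8.3
tool_pos: [0.5411, -0.1361, 0.1823]
tool_rot: [3.141, -0.003, 3.086]
contact_force: [-6.3, 0.5, -2.9]
opening: 0.0092
grip_force: 45.0
```

Request:
play_rows:
  rows:
    - [0,0,0.2,0,0,0,0]
    - [0,0,0.4,0,0,0,0]
    - [0,0,0.6,0,0,0,0]
    - [0,0,0.7,0,0,0,0]
    - [0,0,0.7,0,0,0,0]

```text
time: 8.8
tool_pos: [0.5412, -0.1363, 0.1766]
tool_rot: [-3.142, -0.002, 3.086]
contact_force: [-8.8, 0.8, 5.5]
opening: 0.0091
grip_force: 45.0
```

Request:
play_rows:
  rows:
    - [0,0,0.1,0,0,0,0]
    - [0,0,0.2,0,0,0,0]
    - [0,0,0.3,0,0,0,0]
    - [0,0,0.4,0,0,0,0]
    - [0,0,0.4,0,0,0,0]

```text
time: 9.3
tool_pos: [0.5411, -0.1361, 0.1711]
tool_rot: [3.141, -0.003, 3.086]
contact_force: [-5.9, -0.1, -4.9]
opening: 0.009
grip_force: 45.0
```

Request:
play_rows:
  rows:
    - [0,0,0.1,0,0,0,0]
    - [0,0,0.15,0,0,0,0]
    - [0,0,0.2,0,0,0,0]
    - [0,0,0.25,0,0,0,0]
    - [0,0,0.3,0,0,0,0]
    - [0,0,0.3,0,0,0,0]

```text
time: 9.9
tool_pos: [0.5411, -0.1361, 0.1692]
tool_rot: [3.141, -0.003, 3.086]
contact_force: [-8.3, 1.0, 2.4]
opening: 0.0092
grip_force: 45.0
```

Request:
play_rows:
  rows:
    - [0,0,0.1,0,0,0,0]
    - [0,0,0.15,0,0,0,0]
    - [0,0,0.15,0,0,0,0]

```text
time: 10.2
tool_pos: [0.5412, -0.1362, 0.1691]
tool_rot: [-3.141, -0.001, 3.087]
contact_force: [-12.2, 1.9, 11.0]
opening: 0.0092
grip_force: 45.0
```

It stops on solid metal at home height. I'll relieve the load, then open and retreat upward.

Request:
play_rows:
  rows:
    - [0.1,0,-0.25,0,0,0,0]
    - [0.1,0,-0.25,0,0,0,0]
    - [0.1,0,-0.25,0,0,0,0.4]
    - [0.1,0,-0.25,0,0,0,0.4]
    - [0.1,0,-0.25,0,0,0,0.4]
    - [0.1,0,-0.25,0,0,0,0.4]
    - [0.1,0,-0.25,0,0,0,0.4]
    - [0.1,0,-2,0,0,0,0.4]
    - [0.1,0,-6,0,0,0,0.4]
    - [0.1,0,-10,0,0,0,0.4]
    - [8,0,-10,0,0,0,0.4]
    - [8,0,-10,0,0,0,0.4]
    - [8,0,-10,0,0,0,0.4]
    - [8,0,-10,0,0,0,0.4]

```text
time: 11.6
tool_pos: [0.4629, -0.1321, 0.2678]
tool_rot: [-3.141, 0.002, 3.086]
contact_force: [0.6, -0.8, 0.1]
opening: 0.0367
grip_force: 0.0
```

```bash
python3 - <<'E'
from h import *
s,p,d,m=grab('wrist','w3.png');P=cloud(d,m,T_of(s,m)).reshape(-1,3)
ps=P@np.array([[np.cos(.0555),np.sin(.0555),0],[-np.sin(.0555),np.cos(.0555),0],[0,0,1]]).T
k=(abs(P[:,1]+.133)<.03)&(P[:,0]>.45)&(P[:,0]<.57)&(P[:,2]>.15)&(P[:,2]<.2);print('rib top z',np.median(P[k][:,2]),k.sum())
E
```

```text
rib top z 0.1828132938621977 767
```

View pics/w3.png

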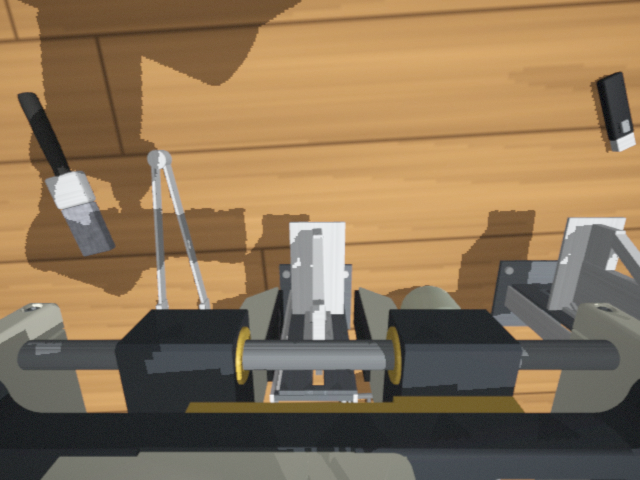

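The wrist view shows the ledge released and hanging square on the bare post, at px (318,265). Its rib top is at 0.183 m, where 0.184 is expected at home. The push force dropped off just before it bottomed, which fits the catch snapping out.

```bash
python3 -c "
from h import *
print(robot.hand_in())"
```

```text
the job is handed in; nothing more can be done
None
```

The ledge is hooked in the top two slots of the bare upright and pushed fully home (underside about 79 mm up), then released, and the job is handed in; I inferred the catch snapping out from the push force dropping off rather than seeing it, and the hand-in gave no verdict.

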